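# Stand the shot-loaded tapping bar in its leaning stand, loaded end down

### The arm

A 6-joint arm with a two-finger parallel gripper is mounted at the origin on a cart in front of the work surface, level with it; the furniture and walls round the work are solid. World frame = base frame: x ahead of the robot, y to its left, z up, the work surface at z = 0. Lengths are in m, angles in rad, forces in N, time in s.
With the tool pointing down it reaches from about 0.275 to 0.725 m from the base axis. Payload 15.9 kg.
Tool frame: the origin (TCP) lies at the very end of the fingers, on their centre line; the grasp point (between the pads) lies 19 mm behind it; x points along the fingers, z is the direction in which the jaws open and shut, and the axes are right-handed (so a half turn about x gives the same grasp; the last joint's range is limited). The gripper opens to 85 mm and grips with 20 to 120 N. Pads are 22 mm wide; open, the fingers measure 114 mm over their backs; the gripper's body (76 mm by 85 mm) begins 54 mm behind the grasp point. The pads swing forward as they close: fully open they stand 13 mm farther back than shut.
Start: joints at [1.339, 0.213, -0.034, 1.323, 0, 1.571], TCP at [0.115, 0.487, 0.231] pointing down, gripper open.
Joint ranges: [-2.98, 2.98], [-0.74, 1.72], [-1.14, 1.35], [-2.1, 2.04], [-1.57, 1.44], [-3.14, 3.14]. Speed limits (rad/s): [1.89, 1.89, 2.39, 2.57, 3.14, 3.14].

### API

Orientations are given as a unit quaternion [x, y, z, w].
In Python, from plant import ctrl gives the robot as it stands. The module is installed in compiled form; this text tells all that it offers.
- The arm moves only by the tool arm_command, never from a script. Its argument "moves" is a list of rows, each an object of numbers: "dx", "dy", "dz": the shift along the tool's x, y, z in m; "ax", "ay", "az": the turn, a rotation vector about the tool's x, y, z in rad; "gripper": the finger opening in m, from 0 to 0.0854. In form: [{"dx": .., "dy": .., "dz": .., "ax": .., "ay": .., "az": .., "gripper": ..}, ...]. A call has 1 to 20 rows; each row is the pose to reach, as a shift and turn from the pose commanded when the call began, along the tool's axes at that moment; what a row does not reach only later rows make up. A row lasts 1/8 s, in which the tool goes at most 62.5 mm and 10.7 degrees, less where a joint would pass 70% of its speed; a pose out of reach is approached as far as the arm can. A call with a gripper value outside its range is refused whole. The fingers move at their own pace and stop on an object; the grip force is fixed at half the most. Time passes only in rows, so rows that repeat a pose let the fingers close. It gives the time, the measured TCP pose, the force and the opening at its end, in the units of the state.
- ctrl.read_state(): the state, without advancing time (a new reading comes with each control period).
- ctrl.snapshot(name): name is "scene" or "top"; returns (picture, depth): 384x512x3 uint8, red, green, blue; 384x512 float32, m along the optical axis (not along the pixel's ray), 0 where there is no reading.
- ctrl.camera_info(name): a dict with "intrinsics" (3x3 intrinsics, pixels), "R" (3x3) and "t" (3): a world point X has camera coordinates R X + t. Camera axes: x right, y down, z forward; pixel columns grow to the right and rows downward; lengths in m; the calibration is good to about 2 mm. A picture is of the moment at which its call begins. camera_info takes no time and is no camera call.
- ctrl.job_done(): hands the job in, once; it reports no verdict.
The state is a dict: "t": time; "q": joint angles; "joint_velocities": joint speeds; "tau": joint torques, N m; "tool_pos": TCP position; "ee_rot": TCP orientation; "wrist_force": force on the tool from outside, world axes, zero at the start; "ft_torque": the same for the moment, N m; "opening": finger opening in m.
Only numpy, scipy, OpenCV 4.12 (cv2) and the standard library are available. Lean on these libraries where they do the work, as an engineer would, in place of code of your own. Each camera call takes 0.05 s, during which the arm holds its last target.

### The job

Both ends of the tapping bar (used for knocking in canvas keys) look alike, but one is loaded with shot: lift the bar clear of the table by the black grip block at its middle and see which end dips. Then lay it in the sloping channel of the wooden stand with the loaded end down and resting on the toe board, set down gently rather than dropped, and let go; never put it in the stand the wrong way up. Leave the other things on the table where they are.

Things in the scene. Friction and masses are not known exactly. Their poses are not given: they have to be found in the camera images.
- bar_middle (a point): Loose tapping bar, 0.33-0.43 kg: pale wooden shaft 24 x 24 mm, a like dark rubber cap 34 x 34 x 34 mm at each end, 200 mm long in all. Point: the bar's centre, on its axis (17 mm above the table). x along the bar, z up on the grip's side. Most of the weight is hidden about 66 mm from the centre toward one end; x's sign does not tell which: it changes between starts and cannot be seen.
- bar_grip (a point): Centre of the black rubber grip block on top of the bar: 26 mm along the bar, 30 mm across (grasp it across), 15 to 45 mm above the bar's axis, this point 32 mm above. It rocks on a pin through the bar's centre, about the bar's y axis, freely 15 degrees (0.26 rad) each way from square: lifted by the block, the bar dips 15 degrees to its loaded end and stops there.
- seat (a point): Where the bar's centre lies when home in the stand's sloping channel, 17 mm off its floor. x runs up the 45 degree slope, away from the toe board; y across; z square out of the floor. The channel is 44 mm wide inside; its walls with flared lips rise 20 mm from the floor; its top end is open.
- toe (a point): Middle of the toe board's inner face, which closes the channel's low end: 100 mm down the slope from seat, 17 mm off the channel's floor; the board rises 38 mm from the floor. Axes as seat.
- stand: The stand, fixed to the table: a wooden base board 205 x 110 x 14 mm, posts, and the plywood channel above it, 180 mm high in all. Origin on the table under the channel's middle; x level, toward the channel's high end.
- marker: felt marker lying on the table, 17 x 128 x 17 mm, origin under its middle
- key_wedge_0: pine canvas key, 22 x 62 x 5 mm, origin under its middle
- key_wedge_1: pine canvas key, 22 x 62 x 5 mm, origin under its middle
- eraser: eraser in a blue sleeve, 25 x 48 x 14 mm, origin under its middle
- tube_blue: paint tube with a blue band, 40 x 138 x 31 mm, origin under its middle
- dipper: twin steel dipper, two joined small cups, 39 x 81 x 22 mm, origin under its middle
- tube_green: paint tube with a green band, 39 x 133 x 30 mm, origin under its middle
Not all that is in view belongs to the job. Of the things that look like the part that bears bar_middle, the larger one is meant.

How it is judged:
By the outcome, as a careful person would: the job done as asked, in the order asked, and still so for the second after the job is handed in, with the robot touching nothing.
It also fails if it takes over 48 s, if anything falls off the work surface, if the arm or the gripper's body presses on something with over 40 N, if the wrist force passes 120 N, or if a joint passes its speed limit or range.

## Working session

There is one attempt and no reset: what is moved stays moved. The work goes in short steps, Python scripts to look and compute and a tool call to move; the robot and the scene stay as the last step left them, time stands still between calls to the robot, and variables do not carry over. Pictures are saved under pics/ and viewed, and the job is handed in when it is done.

Besides the shell and the picture viewer there is one more tool, called by a JSON object that holds its "method" and its "body". arm_command: Moves the arm, as the interface text tells. Its arguments: {"type":"object","properties":{"moves":{"type":"array","items":{"type":"object","properties":{"dx":{"type":"number"},"dy":{"type":"number"},"dz":{"type":"number"},"ax":{"type":"number"},"ay":{"type":"number"},"az":{"type":"number"},"gripper":{"type":"number"}}}}},"required":["moves"]}

```bash
mkdir -p pics
python3 - <<'E'
from plant import ctrl
import cv2,numpy as np
for n in("scene","top"):
    p,d=ctrl.snapshot(n);cv2.imwrite(f"pics/{n}0.png",p[:,:,::-1]);np.savez(f"{n}0.npz",p=p,d=d)
    c=ctrl.camera_info(n);print(n,c)
print(ctrl.read_state())
E
```

```text
scene {'intrinsics': array([[381.42088255,   0.        , 253.59109531],
       [  0.        , 381.42088255, 197.61725512],
       [  0.        ,   0.        ,   1.        ]]), 'R': array([[ 0.55552068, -0.83135022, -0.01592465],
       [-0.42247677, -0.26570636, -0.86655266],
       [ 0.71617746,  0.48811571, -0.49883153]]), 't': array([-0.3643605 ,  0.31768305,  0.79656668])}
top {'intrinsics': array([[427.06518937,   0.        , 255.51693633],
       [  0.        , 427.06518937, 192.84342609],
       [  0.        ,   0.        ,   1.        ]]), 'R': array([[-5.38060061e-04, -9.99980638e-01, -6.19951486e-03],
       [-9.78813170e-01,  1.79603044e-03, -2.04747535e-01],
       [ 2.04754706e-01,  5.95800032e-03, -9.78795184e-01]]), 't': array([-0.02229513,  0.56790112,  1.43576679])}
{'t': 0.1, 'q': array([ 1.33902113e+00,  2.13316776e-01, -3.49027810e-02,  1.32348312e+00,
       -6.05728366e-06,  1.57078114e+00]), 'joint_velocities': array([-0.00146563, -0.00023699,  0.00248876, -0.00016086,  0.00120654,
       -0.00031565]), 'tau': array([ 1.49606407e-03, -6.87245965e+01,  4.87807488e+01,  1.19530593e-02,
        4.39433313e-05,  9.86362352e-06]), 'tool_pos': array([0.1147956 , 0.4863794 , 0.23089786]), 'ee_rot': array([-0.43903679,  0.55470701,  0.4386357 ,  0.55420713]), 'wrist_force': array([-0.3866053 ,  1.04065219, -0.23477975]), 'ft_torque': array([ 0.04130825,  0.01482204, -0.00251482]), 'opening': 0.08518047265570916}
```

View pics/scene0.png

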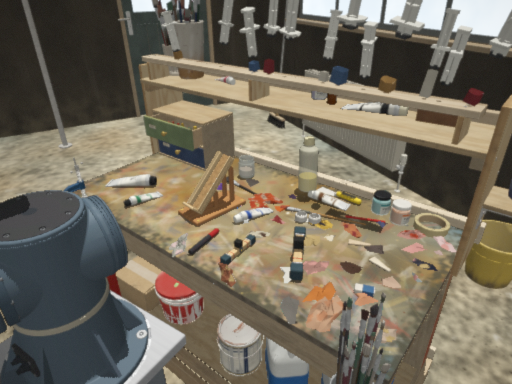

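View pics/top0.png

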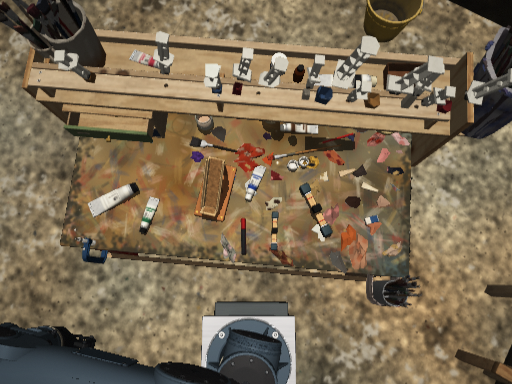

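The top view shows the larger bar at about (315,208), a smaller look-alike at (275,230) and the stand at (215,190). I'll zoom in on these.

```bash
cat > h.py <<'E'
import numpy as np,cv2
from plant import ctrl
def load(n,k):
    z=np.load(f"{n}{k}.npz");return z['p'],z['d']
def snap(n,k):
    p,d=ctrl.snapshot(n);np.savez(f"{n}{k}.npz",p=p,d=d);return p,d
def ray(n,u,v):
    c=ctrl.camera_info(n);K=c['intrinsics'];R=c['R'];t=c['t']
    return -R.T@t, R.T@np.linalg.inv(K)@np.array([u,v,1.])
def onz(n,u,v,z):
    o,r=ray(n,u,v);return o+r*(z-o[2])/r[2]
def proj(n,X):
    c=ctrl.camera_info(n);x=c['intrinsics']@(c['R']@np.asarray(X)+c['t']);return x[:2]/x[2]
def cloud(n,d):
    c=ctrl.camera_info(n);K=c['intrinsics'];v,u=np.mgrid[:384,:512]
    P=np.stack([(u-K[0,2])/K[0,0]*d,(v-K[1,2])/K[1,1]*d,d],-1)
    return (P-c['t'])@c['R']
def crop(p,x0,y0,w,h,s,name):
    cv2.imwrite(name,cv2.resize(p[y0:y0+h,x0:x0+w,::-1],None,fx=s,fy=s,interpolation=cv2.INTER_CUBIC))
E
python3 - <<'E'
from h import *
p,d=load('top',0);crop(p,185,140,160,120,5,'pics/tc.png')
p,d=load('scene',0);crop(p,170,145,160,140,4,'pics/sc.png')
E
```

```text
(no output)
```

View pics/tc.png

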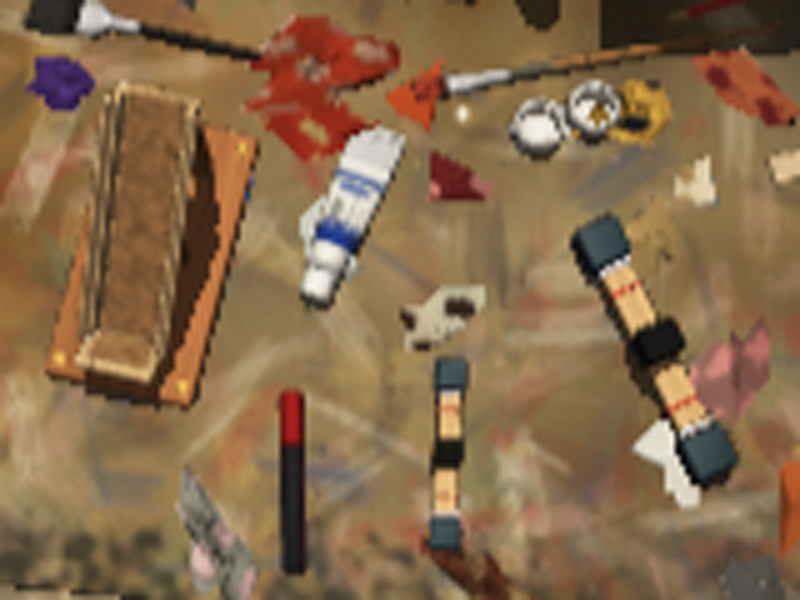

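View pics/sc.png

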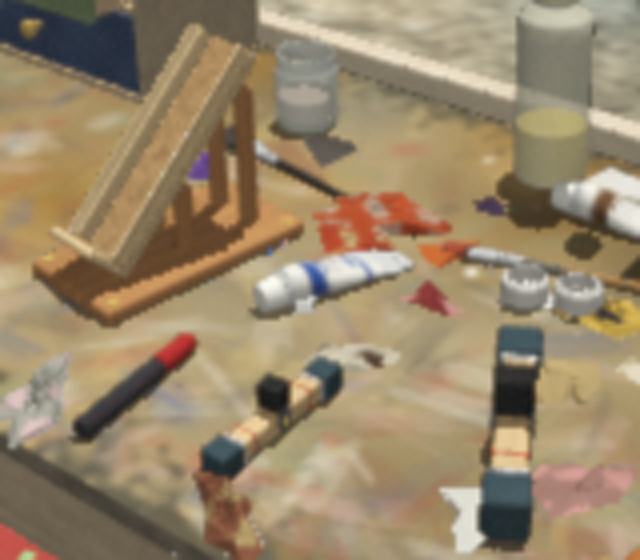

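The crops show the large bar's grip at about (317,208) in the top view. The channel's low end faces the robot and its high end faces away. Now I'll measure both.

```bash
cat > m.py <<'E'
from h import *
p,d=load('top',0);C=cloud('top',d)
hsv=cv2.cvtColor(p,cv2.COLOR_RGB2HSV)
roi=np.zeros((384,512),bool);roi[178:242,295:338]=1
z=C[...,2]
m=roi&(z>0.022)
print('bar cloud',m.sum())
n,l,s,c=cv2.connectedComponentsWithStats(m.astype(np.uint8))
print(s,c)
P=C[m&(z<0.05)]
mu=P[:,:2].mean(0);w,V=np.linalg.eigh(np.cov((P[:,:2]-mu).T));a=V[:,1]
t=(P[:,:2]-mu)@a;print('bar mu',mu,'axis',a,'ext',t.min(),t.max(),'z',np.percentile(P[:,2],[5,50,95]), 'mid',mu+a*(t.min()+t.max())/2)
G=C[roi&(z>0.05)];print('grip',len(G),G.mean(0))
# caps by colour
cap=roi&(hsv[...,0]>90)&(hsv[...,0]<115)&(hsv[...,1]>80)&(hsv[...,2]<110)&(z>0.022)
n,l,s,c=cv2.connectedComponentsWithStats(cap.astype(np.uint8))
for i in range(1,n):
  if s[i,4]>30:
    print('cap',s[i],c[i],onz('top',*c[i],0.03),C[l==i].mean(0))
# stand
roi2=np.zeros((384,512),bool);roi2[150:228,190:240]=1
S=C[roi2&(z>0.03)];print('stand',len(S),S.min(0),S.max(0))
E
python3 m.py
```

```text
bar cloud 464
[[     0      0    512    384 196144]
 [   302    179      1      1      1]
 [   300    183     33     53    459]
 [   320    199      1      1      1]
 [   331    200      1      1      1]
 [   305    209      1      1      1]
 [   308    210      1      1      1]] [[255.3576607  191.45915756]
 [302.         179.        ]
 [315.69716776 208.8671024 ]
 [320.         199.        ]
 [331.         200.        ]
 [305.         209.        ]
 [308.         210.        ]]
bar mu [ 0.51477135 -0.23476193] axis [-0.90558093 -0.42417352] ext -0.10229122354415883 0.09749160574791493 z [0.02481175 0.03108491 0.03819326] mid [ 0.51694457 -0.23374399]
grip 72 [ 0.49473698 -0.21736336  0.18272007]
stand 1103 [ 0.2618771  -0.03186897  0.03048868] [0.67204299 0.17226744 1.52145976]
```

```bash
cat > m2.py <<'E'
from h import *
p,d=load('top',0);C=cloud('top',d);z=C[...,2]
hsv=cv2.cvtColor(p,cv2.COLOR_RGB2HSV)
for (u,v) in [(305,188),(326,231),(317,208),(310,198)]: print((u,v),p[v,u],hsv[v,u],C[v,u])
roi=np.zeros((384,512),bool);roi[178:242,295:338]=1
cap=roi&(p[...,2].astype(int)>p[...,0].astype(int)+8)&(p.max(-1)<130)
n,l,s,c=cv2.connectedComponentsWithStats(cap.astype(np.uint8))
k=[i for i in range(1,n) if s[i,4]>20];e=[]
for i in k: e.append(onz('top',*c[i],0.031));print('cap',s[i],c[i],e[-1])
if len(e)==2: print('mid',(e[0]+e[1])/2,'vec',e[1]-e[0],np.linalg.norm(e[1]-e[0]),'yaw',np.arctan2(*(e[0]-e[1])[[1,0]]))
blk=np.zeros_like(roi);blk[199:218,308:326]=1
blk&=(p.max(-1)<45)
n,l,s,c=cv2.connectedComponentsWithStats(blk.astype(np.uint8))
i=1+np.argmax(s[1:,4]);print('grip',s[i],c[i],onz('top',*c[i],0.060),C[l==i].mean(0),np.median(C[l==i][:,2]))
# stand plane RANSAC
roi2=np.zeros((384,512),bool);roi2[158:212,203:222]=1
S=C[roi2&(z>0.03)&(z<.2)];rng=np.random.default_rng(0);b=None
for _ in range(500):
    q=S[rng.choice(len(S),3,False)];nn=np.cross(q[1]-q[0],q[2]-q[0]);L=np.linalg.norm(nn)
    if L<1e-6: continue
    nn/=L;nn*=np.sign(nn[2]);r=np.abs((S-q[0])@nn);k=(r<.004).sum()
    if b is None or k>b[0]: b=(k,r<.004)
Q=S[b[1]];o=Q.mean(0);nn=np.linalg.svd(Q-o)[2][2];nn*=np.sign(nn[2]);print('plane',len(S),b[0],o,nn,'tilt',np.degrees(np.arccos(nn[2])),'updir yaw',np.arctan2(-nn[1],-nn[0]), 'd',nn@o)
p,d=load('top',0);crop(p,190,148,60,80,10,'pics/st.png')
p,d=load('scene',0);crop(p,175,145,75,85,7,'pics/ss.png')
E
python3 m2.py
```

```text
(305, 188) [65 79 83] [97 55 83] [ 0.59082916 -0.19944133  0.03184359]
(326, 231) [60 74 78] [97 59 78] [ 0.43615125 -0.26815236  0.03744943]
(317, 208) [26 24 22] [15 39 26] [ 0.51243759 -0.23525241  0.06628113]
(310, 198) [224 156 104] [ 13 137 224] [ 0.55427251 -0.21620978  0.03261672]
cap [300 184  11  10  68] [305.08823529 188.27941176] [ 0.5899931  -0.19982631  0.031     ]
cap [321 225  11  11  76] [326.06578947 230.15789474] [ 0.43986246 -0.26951046  0.031     ]
mid [ 0.51492778 -0.23466839  0.031     ] vec [-0.15013064 -0.06968415  0.        ] 0.16551462539934955 yaw 0.4345641038136691
grip [310 204  12  11  74] [315.63513514 208.74324324] [ 0.51091427 -0.23132531  0.06      ] [ 0.51227274 -0.23239577  0.05170264] 0.05966153347678381
plane 926 539 [0.59602302 0.12351015 0.10321439] [-0.68490606  0.15022501  0.71297695] tilt 44.52235244281476 updir yaw -0.21591750388729894 d -0.31607598023779093
```

View pics/st.png

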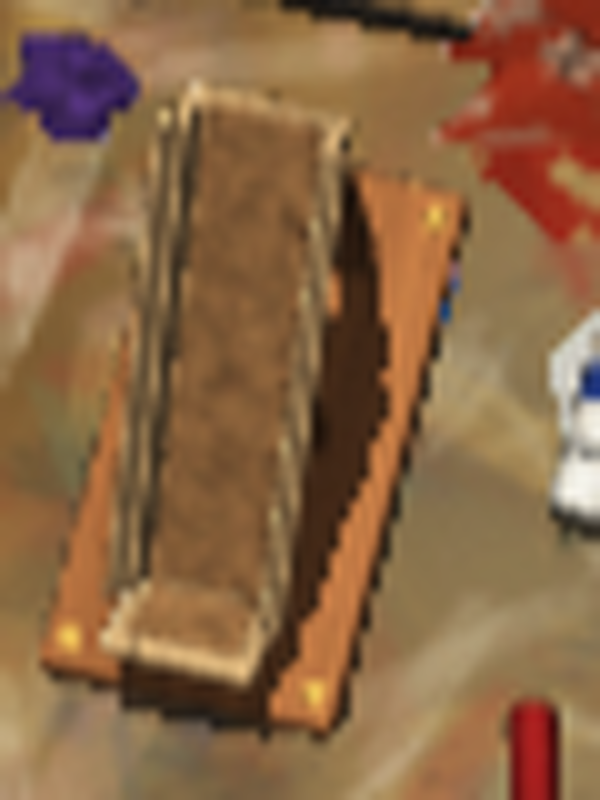

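View pics/ss.png

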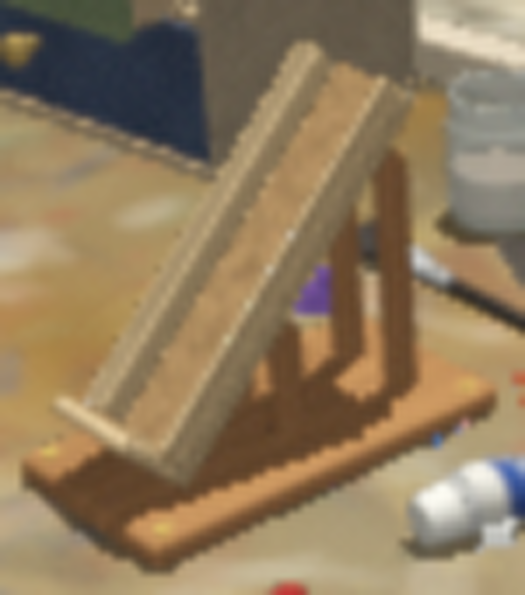

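```bash
cat > m3.py <<'E'
from h import *
f=lambda x,y:(190+x/10-.45,148+y/10-.45)
A=onz('top',*f(42,668),.014);B=onz('top',*f(325,732),.014);D=onz('top',*f(465,200),.014)
print('base corners',A,B,D,np.linalg.norm(A-B),np.linalg.norm(D-B),'yawshort',np.arctan2(*(A-B)[[1,0]])-np.pi/2,'yawlong',np.arctan2(*(D-B)[[1,0]]),'ctr',(A+D)/2)
s=[onz('top',*f(*q),.014) for q in((68,637),(315,690),(437,216))]
print('screws',np.linalg.norm(s[0]-s[1]),np.linalg.norm(s[2]-s[1]),'yaw',np.arctan2(*(s[2]-s[1])[[1,0]]),np.arctan2(*(s[0]-s[1])[[1,0]])-np.pi/2,'ctr',(s[0]+s[2])/2)
yaw=np.arctan2(*(s[2]-s[1])[[1,0]])
for n in('top','scene'):
    p,d=load(n,0);C=cloud(n,d)
    m=np.zeros((384,512),np.uint8)
    if n=='top': poly=[f(215,130),f(305,140),f(255,570),f(165,560)]
    else: poly=[(175+x/7,145+y/7) for x,y in((335,90),(375,100),(185,390),(135,400))]
    cv2.fillPoly(m,[np.int32(np.round(poly))],1)
    Q=C[(m>0)&(d>0)]
    for _ in range(5):
        o=np.median(Q,0) if _==0 else Q.mean(0);nn=np.linalg.svd(Q-o)[2][2];nn*=np.sign(nn[2]);r=(Q-o)@nn;Q=Q[np.abs(r-np.median(r))<max(.004,2.5*np.median(np.abs(r)))]
    print(n,len(Q),o,nn,np.degrees(np.arccos(nn[2])),'yaw',np.arctan2(-nn[1],-nn[0]))
    c,s_=np.cos(yaw),np.sin(yaw);N=np.array([-c,-s_,1])/2**.5
    print('  d for 45deg normal',np.mean(Q@N),N)
E
python3 m3.py
```

```text
base corners [0.49914564 0.19798032 0.014     ] [0.47596154 0.09648591 0.014     ] [0.67174006 0.0483623  0.014     ] 0.10410868635412097 0.2016063299529726 yawshort -0.22457430167017667 yawlong -0.24102784510548275 ctr [0.58544285 0.12317131 0.014     ]
screws 0.0907793108395925 0.17957899387205528 yaw -0.2346739874019951 -0.2139941603929003 ctr [0.58803244 0.12376462 0.014     ]
top 395 [0.5936884  0.12231614 0.10104758] [-0.68669127  0.1531956   0.71062381] 44.71430673436982 yaw -0.2194980170292807
  d for 45deg normal -0.3167316988339828 [-0.68772513  0.16442066  0.70710678]
scene 317 [0.59490743 0.11848641 0.10739055] [-0.53199885  0.53278686  0.65811503] 48.843727749476926 yaw -0.7861382273857415
  d for 45deg normal -0.31371458937463104 [-0.68772513  0.16442066  0.70710678]
```

```bash
cat > m4.py <<'E'
from h import *
yaw=-.226;c,s=np.cos(yaw),np.sin(yaw)
X=np.array([c,s,1])/2**.5;Y=np.array([-s,c,0]);N=np.array([-c,-s,1])/2**.5
def hit(n,u,v,h,d0=-.3165):
    o,r=ray(n,u,v);P=o+r*((d0+h-N@o)/(N@r));return P@X,P@Y
f=lambda x,y:(190+x/10-.45,148+y/10-.45)
g=lambda x,y:(175+x/7-.43,145+y/7-.43)
for nm,q,h in [('toeJ L',(150,582),0),('toeJ R',(265,612),0),('toetop in L',(120,628),.038),('toetop in R',(255,668),.038),('toetop out L',(103,645),.038),('toetop out R',(250,685),.038),
 ('Lwall out far',(160,115),.02),('Lwall out near',(113,600),.02),('Rwall out far',(350,130),.02),('Rwall out near',(275,640),.02),('floor L far',(198,110),0),('floor L near',(152,575),0),('floor far end',(260,100),0)]:
    print(nm,np.round(hit('top',*f(*q),h),4))
for nm,q,h in [('toeJ L',(118,425),0),('toetop L',(60,402),.038),('Lout far',(305,42),.02),('Rout far',(412,95),.02),('Rout near',(185,475),.02),('floor far L',(330,62),0),('floor far R',(375,80),0)]:
    print('sc',nm,np.round(hit('scene',*g(*q),h),4))
E
python3 m4.py
```

```text
toeJ L [0.3601 0.2721]
toeJ R [0.3584 0.2299]
toetop in L [0.3663 0.2731]
toetop in R [0.3623 0.2245]
toetop out L [0.3574 0.2785]
toetop out R [0.3546 0.2255]
Lwall out far [0.5604 0.2815]
Lwall out near [0.3639 0.2804]
Rwall out far [0.5702 0.2191]
Rwall out near [0.3624 0.2218]
floor L far [0.5536 0.2733]
floor L near [0.3634 0.2717]
floor far end [0.5624 0.2532]
sc toeJ L [0.3623 0.2708]
sc toetop L [0.3591 0.2705]
sc Lout far [0.5583 0.273 ]
sc Rout far [0.5558 0.1953]
sc Rout near [0.3604 0.1963]
sc floor far L [0.5581 0.2732]
sc floor far R [0.5589 0.2411]
```

```bash
cat >> h.py <<'E'
from scipy.spatial.transform import Rotation as Ro
def Rtool(bx,ang,half=False):
    """bx: horizontal unit dir (yaw); ang: tilt of pointing dir from down toward bx. z = jaw axis horizontal"""
    b=np.array([np.cos(bx),np.sin(bx),0]);x=np.array([0,0,-1])*np.cos(ang)+b*np.sin(ang)
    z=np.array([-np.sin(bx),np.cos(bx),0])
    if half:z=-z
    y=np.cross(z,x);return np.stack([x,y,z],1)
def go(pos,R):
    s=ctrl.read_state();R0=Ro.from_quat(s['ee_rot']).as_matrix()
    rv=Ro.from_matrix(R0.T@R).as_rotvec()
    print('shift',np.round(R0.T@(np.asarray(pos)-s['tool_pos']),4),'turn',np.round(rv,4),'deg',np.degrees(np.linalg.norm(rv)))
E
python3 - <<'E'
from h import *
s=ctrl.read_state();print(np.round(Ro.from_quat(s['ee_rot']).as_matrix(),3))
for h in(0,1):
    for z in (.15,.027): go([.514,-.234,z],Rtool(.4346,0,h))
E
```

```text
[[-0.    -0.973  0.23 ]
 [-0.001  0.23   0.973]
 [-1.    -0.    -0.001]]
shift [ 0.0815 -0.554  -0.6094] turn [-6.664e-01 -9.000e-04 -3.000e-04] deg 38.179649974246416
shift [ 0.2045 -0.554  -0.6092] turn [-6.664e-01 -9.000e-04 -3.000e-04] deg 38.179649974246416
shift [ 0.0815 -0.554  -0.6094] turn [ 2.4752e+00 -4.0000e-04  1.1000e-03] deg 141.8203880992645
shift [ 0.2045 -0.554  -0.6092] turn [ 2.4752e+00 -4.0000e-04  1.1000e-03] deg 141.8203880992645
```

{"method": "arm_command", "body": {"moves": [{"dx":0.005,"dy":-0.035,"dz":-0.038,"ax":-0.042,"gripper":0.085},{"dx":0.01,"dy":-0.069,"dz":-0.076,"ax":-0.083},{"dx":0.015,"dy":-0.104,"dz":-0.114,"ax":-0.125},{"dx":0.02,"dy":-0.139,"dz":-0.152,"ax":-0.167},{"dx":0.025,"dy":-0.173,"dz":-0.19,"ax":-0.208},{"dx":0.03,"dy":-0.208,"dz":-0.229,"ax":-0.25},{"dx":0.035,"dy":-0.242,"dz":-0.267,"ax":-0.292},{"dx":0.04,"dy":-0.277,"dz":-0.305,"ax":-0.333},{"dx":0.045,"dy":-0.312,"dz":-0.343,"ax":-0.375},{"dx":0.05,"dy":-0.346,"dz":-0.381,"ax":-0.417},{"dx":0.055,"dy":-0.381,"dz":-0.419,"ax":-0.458},{"dx":0.06,"dy":-0.416,"dz":-0.457,"ax":-0.5},{"dx":0.065,"dy":-0.45,"dz":-0.495,"ax":-0.542},{"dx":0.07,"dy":-0.485,"dz":-0.533,"ax":-0.583},{"dx":0.075,"dy":-0.52,"dz":-0.571,"ax":-0.625},{"dx":0.08,"dy":-0.554,"dz":-0.609,"ax":-0.666},{"dx":0.08,"dy":-0.554,"dz":-0.609,"ax":-0.666},{"dx":0.08,"dy":-0.554,"dz":-0.609,"ax":-0.666},{"dx":0.08,"dy":-0.554,"dz":-0.609,"ax":-0.666}]}}

```text
invalid input at $.moves[0]: expected keys dx, dy, dz, ax, ay, az, gripper
```

{"method": "arm_command", "body": {"moves": [{"dx":0.005,"dy":-0.035,"dz":-0.038,"ax":-0.042,"ay":0,"az":0,"gripper":0.085},{"dx":0.01,"dy":-0.069,"dz":-0.076,"ax":-0.083,"ay":0,"az":0,"gripper":0.085},{"dx":0.02,"dy":-0.139,"dz":-0.152,"ax":-0.167,"ay":0,"az":0,"gripper":0.085},{"dx":0.025,"dy":-0.173,"dz":-0.19,"ax":-0.208,"ay":0,"az":0,"gripper":0.085},{"dx":0.03,"dy":-0.208,"dz":-0.229,"ax":-0.25,"ay":0,"az":0,"gripper":0.085},{"dx":0.035,"dy":-0.242,"dz":-0.267,"ax":-0.292,"ay":0,"az":0,"gripper":0.085},{"dx":0.04,"dy":-0.277,"dz":-0.305,"ax":-0.333,"ay":0,"az":0,"gripper":0.085},{"dx":0.045,"dy":-0.312,"dz":-0.343,"ax":-0.375,"ay":0,"az":0,"gripper":0.085},{"dx":0.05,"dy":-0.346,"dz":-0.381,"ax":-0.417,"ay":0,"az":0,"gripper":0.085},{"dx":0.055,"dy":-0.381,"dz":-0.419,"ax":-0.458,"ay":0,"az":0,"gripper":0.085},{"dx":0.06,"dy":-0.416,"dz":-0.457,"ax":-0.5,"ay":0,"az":0,"gripper":0.085},{"dx":0.065,"dy":-0.45,"dz":-0.495,"ax":-0.542,"ay":0,"az":0,"gripper":0.085},{"dx":0.07,"dy":-0.485,"dz":-0.533,"ax":-0.583,"ay":0,"az":0,"gripper":0.085},{"dx":0.075,"dy":-0.52,"dz":-0.571,"ax":-0.625,"ay":0,"az":0,"gripper":0.085},{"dx":0.08,"dy":-0.554,"dz":-0.609,"ax":-0.666,"ay":0,"az":0,"gripper":0.085},{"dx":0.08,"dy":-0.554,"dz":-0.609,"ax":-0.666,"ay":0,"az":0,"gripper":0.085},{"dx":0.08,"dy":-0.554,"dz":-0.609,"ax":-0.666,"ay":0,"az":0,"gripper":0.085},{"dx":0.08,"dy":-0.554,"dz":-0.609,"ax":-0.666,"ay":0,"az":0,"gripper":0.085}]}}

```text
t: 2.35
tool_pos: [0.5138, -0.2324, 0.1516]
ee_rot: [0.596, -0.38, -0.596, -0.38]
wrist_force: [-0.2, 0.1, -0.7]
opening: 0.0847
```

Run:
```python
from h import *
s=ctrl.read_state();print(s['t'],np.round(s['q'],3),s['tool_pos'],s['wrist_force'])
go([.514,-.234,.027],Rtool(.4346,0,0))
p,d=snap('scene',1);crop(p,230,150,120,120,5,'pics/s1.png')
p,d=snap('top',1);crop(p,270,150,100,100,6,'pics/t1.png')
```

```text
2.35 [-0.425  0.37  -0.025  1.176  0.    -0.86 ] [ 0.51384363 -0.23244509  0.15159702] [-0.20355852  0.06029089 -0.6840007 ]
shift [ 0.1246  0.0005 -0.0015] turn [0.0003 0.     0.0001] deg 0.019453871097821613
```

View pics/s1.png

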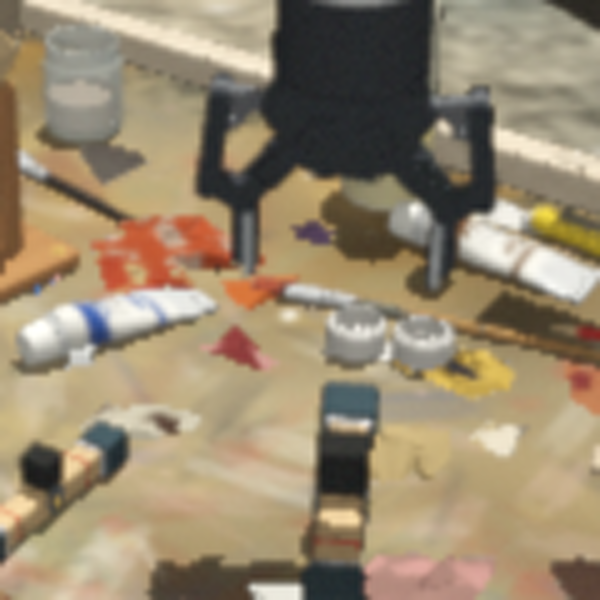

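View pics/t1.png

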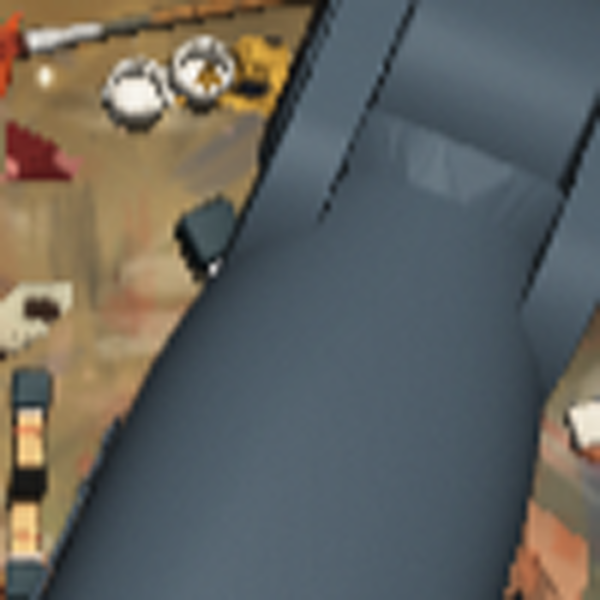

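The gripper stands above the bar with the jaws across it. The far cap shows at (305,188) in the top view, unmoved. Next I'll descend, close and wait.

{"method": "arm_command", "body": {"moves": [{"dx":0.03,"dy":0,"dz":-0.001,"ax":0,"ay":0,"az":0,"gripper":0.085},{"dx":0.06,"dy":0,"dz":-0.001,"ax":0,"ay":0,"az":0,"gripper":0.085},{"dx":0.09,"dy":0,"dz":-0.001,"ax":0,"ay":0,"az":0,"gripper":0.085},{"dx":0.11,"dy":0,"dz":-0.001,"ax":0,"ay":0,"az":0,"gripper":0.085},{"dx":0.12,"dy":0,"dz":-0.001,"ax":0,"ay":0,"az":0,"gripper":0.085},{"dx":0.124,"dy":0,"dz":-0.001,"ax":0,"ay":0,"az":0,"gripper":0.085},{"dx":0.124,"dy":0,"dz":-0.001,"ax":0,"ay":0,"az":0,"gripper":0.085},{"dx":0.124,"dy":0,"dz":-0.001,"ax":0,"ay":0,"az":0,"gripper":0.05},{"dx":0.124,"dy":0,"dz":-0.001,"ax":0,"ay":0,"az":0,"gripper":0.04},{"dx":0.124,"dy":0,"dz":-0.001,"ax":0,"ay":0,"az":0,"gripper":0.02},{"dx":0.124,"dy":0,"dz":-0.001,"ax":0,"ay":0,"az":0,"gripper":0.02},{"dx":0.124,"dy":0,"dz":-0.001,"ax":0,"ay":0,"az":0,"gripper":0.02},{"dx":0.124,"dy":0,"dz":-0.001,"ax":0,"ay":0,"az":0,"gripper":0.02},{"dx":0.124,"dy":0,"dz":-0.001,"ax":0,"ay":0,"az":0,"gripper":0.02}]}}

```text
t: 4.2
tool_pos: [0.5148, -0.2345, 0.0278]
ee_rot: [0.596, -0.381, -0.596, -0.381]
wrist_force: [-0.2, -0.3, 5.1]
opening: 0.0296
```

{"method": "arm_command", "body": {"moves": [{"dx":-0.005,"dy":0,"dz":0,"ax":0,"ay":0,"az":0,"gripper":0.02},{"dx":-0.015,"dy":0,"dz":0,"ax":0,"ay":0,"az":0,"gripper":0.02},{"dx":-0.03,"dy":0,"dz":0,"ax":0,"ay":0,"az":0,"gripper":0.02},{"dx":-0.05,"dy":0,"dz":0,"ax":0,"ay":0,"az":0,"gripper":0.02},{"dx":-0.075,"dy":0,"dz":0,"ax":0,"ay":0,"az":0,"gripper":0.02},{"dx":-0.1,"dy":0,"dz":0,"ax":0,"ay":0,"az":0,"gripper":0.02},{"dx":-0.12,"dy":0,"dz":0,"ax":0,"ay":0,"az":0,"gripper":0.02},{"dx":-0.14,"dy":0,"dz":0,"ax":0,"ay":0,"az":0,"gripper":0.02},{"dx":-0.14,"dy":0,"dz":0,"ax":0,"ay":0,"az":0,"gripper":0.02},{"dx":-0.14,"dy":0,"dz":0,"ax":0,"ay":0,"az":0,"gripper":0.02},{"dx":-0.14,"dy":0,"dz":0,"ax":0,"ay":0,"az":0,"gripper":0.02},{"dx":-0.14,"dy":0,"dz":0,"ax":0,"ay":0,"az":0,"gripper":0.02}]}}

```text
t: 5.7
tool_pos: [0.5143, -0.2342, 0.1667]
ee_rot: [-0.596, 0.381, 0.596, 0.381]
wrist_force: [0.4, 0.6, -3.1]
opening: 0.0291
```

Run:
```python
from h import *
s=ctrl.read_state();print(s['t'],np.round(s['q'],3),s['tool_pos'],s['wrist_force'],s['ft_torque'],s['opening'])
p,d=snap('scene',2);crop(p,230,120,120,140,4,'pics/s2.png')
p,d=snap('top',2);crop(p,260,130,110,120,5,'pics/t2.png')
```

```text
5.7 [-0.427  0.366  0.009  1.215 -0.    -0.861] [ 0.51426707 -0.23415251  0.16673916] [ 0.36529932  0.57791273 -3.1233477 ] [-0.01028534  0.06699975  0.0464109 ] 0.02909729780160759
```

View pics/s2.png

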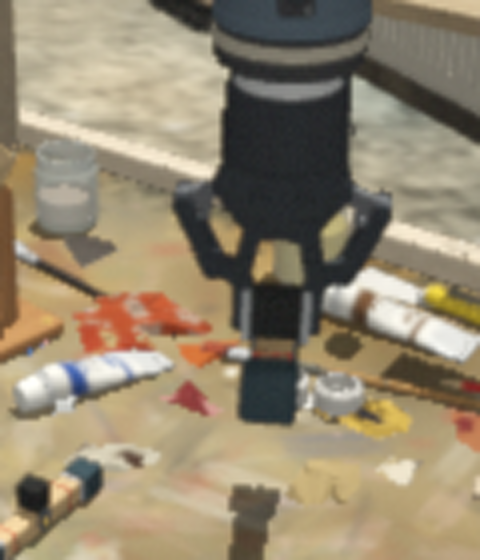

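View pics/t2.png

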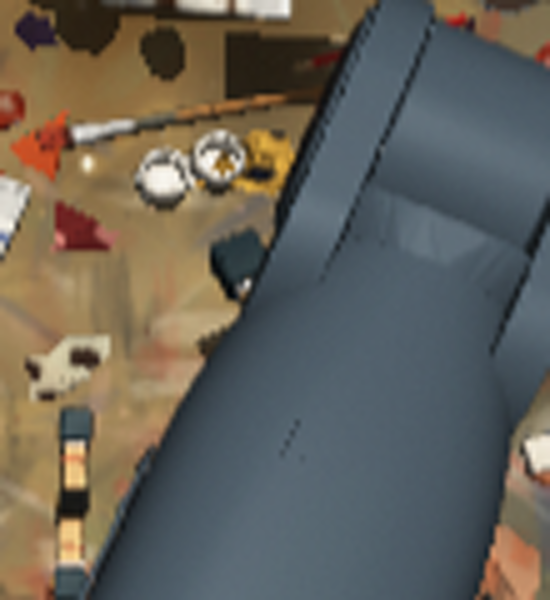

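Run:
```python
from h import *
b=np.array([np.cos(.4346),np.sin(.4346),0])
for sgn,nm in((-1,'near'),(1,'far')):
  for dz in(-.0215,.0215):
    X=np.array([.514,-.234,.156])+sgn*.08*b+[0,0,dz];print(nm,'down' if dz<0 else 'up','scene',proj('scene',X).round(1),'top',proj('top',X).round(1))
for n,(u,v) in(('scene',(297,218)),('scene',(297,214)),('scene',(297,222)),('top',(307,182)),('top',(308,184))):
  p,d=load(n,2);C=cloud(n,d);print(n,u,v,p[v,u],np.median(C[v-2:v+3,u-2:u+3].reshape(-1,3),0).round(3))
```

```text
near down scene [295.8 233.4] top [330.4 225.9]
near up scene [296.5 218.3] top [332.7 224.1]
far down scene [299.2 200. ] top [308.6 182.6]
far up scene [299.9 186.2] top [310.1 179.6]
scene 297 218 [42 54 58] [ 0.429 -0.275  0.188]
scene 297 214 [41 51 55] [ 0.432 -0.273  0.197]
scene 297 222 [37 50 54] [ 0.428 -0.276  0.178]
top 307 182 [47 60 65] [ 0.584 -0.193  0.152]
top 308 184 [46 59 64] [ 0.578 -0.196  0.152]
```

The depth readings settle it. The near end's face is at about z 0.188 (risen), and the far cap's top is at 0.152 (dipped). The far end (+x, away from the robot) is loaded, so the bar must turn about 142 degrees. I'll plan that now.

```bash
cat > plan.py <<'E'
from h import *
yaw=-.226;c,s=np.cos(yaw),np.sin(yaw)
X=np.array([c,s,1])/2**.5;Y=np.array([-s,c,0]);N=np.array([-c,-s,1])/2**.5
S=.461*X+.2505*Y+(-.3165+.017)*N
def tcp(dX=0,dN=0,dY=0,tilt=np.radians(30)):
    R=Rtool(yaw,tilt,True);return S+dX*X+dN*N+dY*Y-.0108*R[:,0],R
E
python3 - <<'E'
from plan import *
print('S',S)
print('bottle',onz('scene',308,192,0),'jar',onz('scene',245,178,0))
p0=tcp(.012,.08)[0];print('pre',p0)
go([.514,-.234,.30],Rtool(yaw,0,True))
go([p0[0],p0[1],.30],Rtool(yaw,0,True))
E
```

```text
S [0.58021218 0.12362928 0.11419775]
bottle [ 0.86079958 -0.09738017  0.        ] jar [8.31830142e-01 1.57368906e-01 1.11022302e-16]
pre [0.52808897 0.13561386 0.18860464]
shift [-0.133   0.0003  0.0004] turn [-2.4814e+00  6.0000e-04  4.0000e-04] deg 142.17226329118319
shift [-0.133  -0.1679  0.3298] turn [-2.4814e+00  6.0000e-04  4.0000e-04] deg 142.17226329118319
```

{"method": "arm_command", "body": {"moves": [{"dx":-0.03,"dy":0,"dz":0,"ax":-0.05,"ay":0,"az":0,"gripper":0.02},{"dx":-0.07,"dy":0,"dz":0,"ax":-0.15,"ay":0,"az":0,"gripper":0.02},{"dx":-0.1,"dy":0,"dz":0,"ax":-0.3,"ay":0,"az":0,"gripper":0.02},{"dx":-0.12,"dy":-0.01,"dz":0.02,"ax":-0.45,"ay":0,"az":0,"gripper":0.02},{"dx":-0.133,"dy":-0.022,"dz":0.044,"ax":-0.6,"ay":0,"az":0,"gripper":0.02},{"dx":-0.133,"dy":-0.035,"dz":0.069,"ax":-0.75,"ay":0,"az":0,"gripper":0.02},{"dx":-0.133,"dy":-0.048,"dz":0.094,"ax":-0.9,"ay":0,"az":0,"gripper":0.02},{"dx":-0.133,"dy":-0.061,"dz":0.12,"ax":-1.05,"ay":0,"az":0,"gripper":0.02},{"dx":-0.133,"dy":-0.074,"dz":0.145,"ax":-1.2,"ay":0,"az":0,"gripper":0.02},{"dx":-0.133,"dy":-0.087,"dz":0.171,"ax":-1.35,"ay":0,"az":0,"gripper":0.02},{"dx":-0.133,"dy":-0.1,"dz":0.196,"ax":-1.5,"ay":0,"az":0,"gripper":0.02},{"dx":-0.133,"dy":-0.112,"dz":0.22,"ax":-1.65,"ay":0,"az":0,"gripper":0.02},{"dx":-0.133,"dy":-0.124,"dz":0.244,"ax":-1.8,"ay":0,"az":0,"gripper":0.02},{"dx":-0.133,"dy":-0.136,"dz":0.267,"ax":-1.95,"ay":0,"az":0,"gripper":0.02},{"dx":-0.133,"dy":-0.147,"dz":0.289,"ax":-2.1,"ay":0,"az":0,"gripper":0.02},{"dx":-0.133,"dy":-0.157,"dz":0.308,"ax":-2.25,"ay":0,"az":0,"gripper":0.02},{"dx":-0.133,"dy":-0.165,"dz":0.323,"ax":-2.38,"ay":0,"az":0,"gripper":0.02},{"dx":-0.133,"dy":-0.168,"dz":0.33,"ax":-2.481,"ay":0,"az":0,"gripper":0.02},{"dx":-0.133,"dy":-0.168,"dz":0.33,"ax":-2.481,"ay":0,"az":0,"gripper":0.02},{"dx":-0.133,"dy":-0.168,"dz":0.33,"ax":-2.481,"ay":0,"az":0,"gripper":0.02}]}}

```text
t: 8.3
tool_pos: [0.5282, 0.1355, 0.3003]
ee_rot: [0.554, 0.44, -0.554, 0.44]
wrist_force: [-0.1, -0.6, -3.5]
opening: 0.0293
```

Run:
```python
from plan import *
s=ctrl.read_state();print(s['t'],np.round(s['q'],3),s['tool_pos'],s['wrist_force'],s['opening'])
p0,R=tcp(.012,.08)
go([p0[0],p0[1],.30],R); go(p0,R)
p,d=snap('scene',3);crop(p,150,60,170,150,4,'pics/s3.png')
```

```text
8.3 [ 0.251  0.313  0.271  1.529 -0.    -2.662] [0.52817557 0.13549531 0.30031047] [-0.09221967 -0.61086375 -3.47645101] 0.029255003998531252
shift [ 0.0003 -0.0001 -0.0001] turn [-0.0028  0.0008  0.5235] deg 29.995735396143814
shift [ 1.117e-01 -1.000e-04 -1.000e-04] turn [-0.0028  0.0008  0.5235] deg 29.995735396143814
```

View pics/s3.png

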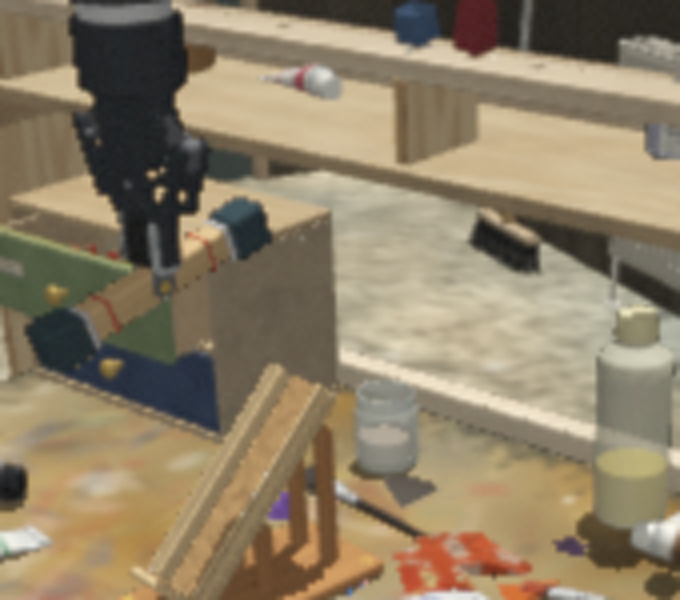

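The scene view shows the bar above the stand, dipping toward the toe end (lower cap at about (165,146), upper cap at (210,117)). The loaded end faces the toe, as wanted. I'll tilt by 0.5235 about the jaw axis and descend part way.

{"method": "arm_command", "body": {"moves": [{"dx":0,"dy":0,"dz":0,"ax":0,"ay":0,"az":0.04,"gripper":0.02},{"dx":0,"dy":0,"dz":0,"ax":0,"ay":0,"az":0.1,"gripper":0.02},{"dx":0,"dy":0,"dz":0,"ax":0,"ay":0,"az":0.17,"gripper":0.02},{"dx":0,"dy":0,"dz":0,"ax":0,"ay":0,"az":0.24,"gripper":0.02},{"dx":0,"dy":0,"dz":0,"ax":0,"ay":0,"az":0.31,"gripper":0.02},{"dx":0,"dy":0,"dz":0,"ax":0,"ay":0,"az":0.38,"gripper":0.02},{"dx":0,"dy":0,"dz":0,"ax":0,"ay":0,"az":0.45,"gripper":0.02},{"dx":0,"dy":0,"dz":0,"ax":0,"ay":0,"az":0.5,"gripper":0.02},{"dx":0,"dy":0,"dz":0,"ax":-0.002,"ay":0,"az":0.5235,"gripper":0.02},{"dx":0.02,"dy":0,"dz":0,"ax":-0.002,"ay":0,"az":0.5235,"gripper":0.02},{"dx":0.045,"dy":0,"dz":0,"ax":-0.002,"ay":0,"az":0.5235,"gripper":0.02},{"dx":0.07,"dy":0,"dz":0,"ax":-0.002,"ay":0,"az":0.5235,"gripper":0.02},{"dx":0.09,"dy":0,"dz":0,"ax":-0.002,"ay":0,"az":0.5235,"gripper":0.02},{"dx":0.105,"dy":0,"dz":0,"ax":-0.002,"ay":0,"az":0.5235,"gripper":0.02},{"dx":0.112,"dy":0,"dz":0,"ax":-0.002,"ay":0,"az":0.5235,"gripper":0.02},{"dx":0.112,"dy":0,"dz":0,"ax":-0.002,"ay":0,"az":0.5235,"gripper":0.02},{"dx":0.112,"dy":0,"dz":0,"ax":-0.002,"ay":0,"az":0.5235,"gripper":0.02}]}}

```text
t: 10.48
tool_pos: [0.5285, 0.1359, 0.1891]
ee_rot: [0.648, 0.283, -0.42, 0.569]
wrist_force: [0.1, -0.6, -3.0]
opening: 0.0292
```

Run:
```python
from plan import *
s=ctrl.read_state();print(s['t'],np.round(s['q'],3),s['tool_pos'],s['wrist_force'],s['opening'])
p0,R=tcp(.012,.03);go(p0,R)
p,d=snap('scene',4);crop(p,160,90,110,140,4,'pics/s4.png')
p,d=snap('top',4);crop(p,170,130,90,110,5,'pics/t4.png')
```

```text
10.475 [ 0.428 -0.041 -0.566  0.615 -0.309 -2.557] [0.52854527 0.13589633 0.18906541] [ 0.1069236  -0.62042451 -3.0236795 ] 0.0292011328360164
shift [0.0485 0.0124 0.0004] turn [ 0.0011 -0.0007 -0.0006] deg 0.08468024411483377
```

View pics/s4.png

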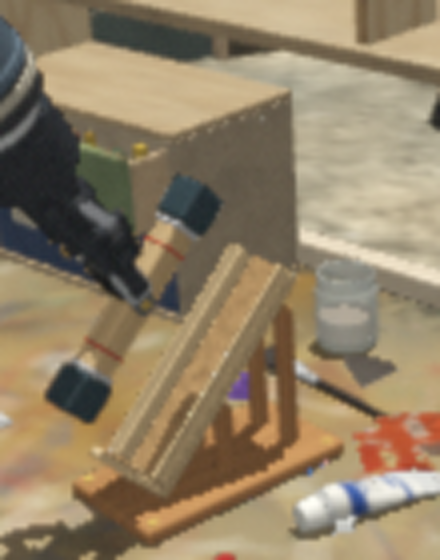

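View pics/t4.png

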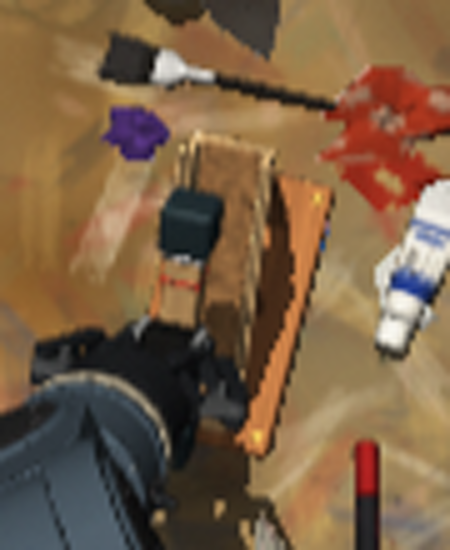

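```bash
cat > bm.py <<'E'
from plan import *
import sys
def bar(k,R0=None):
    s=ctrl.read_state();R=Ro.from_quat(s['ee_rot']).as_matrix();c0=s['tool_pos']+.0108*R[:,0]
    print('expected centre (X,Y,N rel seat)',np.round([(c0-S)@X,(c0-S)@Y,(c0-S)@N],4))
    for n in('scene','top'):
        p,d=load(n,k);C=cloud(n,d);pi=p.astype(int)
        cap=(pi[...,2]>pi[...,0]+8)&(p.max(-1)<110)&(d>0)&(np.linalg.norm(C-c0,axis=-1)<.125)&(np.linalg.norm(C-c0,axis=-1)>.05)
        m,l,st,ce=cv2.connectedComponentsWithStats(cap.astype(np.uint8))
        for i in range(1,m):
            if st[i,4]>25:
                Q=C[l==i]-c0;q=np.stack([Q@X,Q@Y,Q@N],1)
                print(n,st[i],ce[i].round(1),'median rel exp',np.median(q,0).round(4),'5%',np.percentile(q,5,0).round(3),'95%',np.percentile(q,95,0).round(3))
        for t,nm in((.083,'up'),(-.083,'low')):
            print('   exp',nm,proj(n,c0+t*X).round(1),'topface',proj(n,c0+t*X+.017*N).round(1))
if __name__=='__main__': bar(int(sys.argv[1]))
E
python3 bm.py 4
```

```text
expected centre (X,Y,N rel seat) [0.0125 0.0004 0.08  ]
scene [200 134  15  14 122] [207.1 140.2] median rel exp [ 0.084  -0.014   0.0152] 5% [ 0.071 -0.018 -0.005] 95% [0.097 0.007 0.02 ]
scene [173 182  14  13 110] [179.3 187.7] median rel exp [-0.0806 -0.014   0.0138] 5% [-0.093 -0.018 -0.006] 95% [-0.068  0.003  0.019]
   exp up [207.3 141.5] topface [203.8 138.8]
   exp low [179.1 188.4] topface [175.3 186.2]
top [202 168  12  14 117] [207.4 174.3] median rel exp [0.0923 0.0005 0.0166] 5% [ 0.072 -0.013  0.   ] 95% [0.101 0.014 0.021]
   exp up [208.5 173.8] topface [207.1 176.5]
   exp low [203.9 216. ] topface [202.5 219. ]
```

The measured caps match the prediction within about 2 mm and the bar is parallel to the slope. I'll move in along the channel normal.

Run:
```python
from plan import *
for a,b in((.012,.05),(.01,.03),(.009,.012)):
  p0,R=tcp(a,b);go(p0,R)
R=Ro.from_quat(ctrl.read_state()['ee_rot']).as_matrix();print('X in tool',R.T@X,'N',R.T@N)
```

```text
shift [0.0292 0.0073 0.0004] turn [ 0.0012 -0.0008 -0.0006] deg 0.08858840581124719
shift [0.049  0.0105 0.0004] turn [ 0.0012 -0.0008 -0.0006] deg 0.08858840581124719
shift [0.0666 0.0142 0.0005] turn [ 0.0012 -0.0008 -0.0006] deg 0.08858840581124719
X in tool [-2.58220112e-01  9.66085677e-01  9.15418846e-04] N [-0.96608577 -0.25821911 -0.00108062]
```

{"method": "arm_command", "body": {"moves": [{"dx":0.01,"dy":0.003,"dz":0,"ax":0,"ay":0,"az":0,"gripper":0.02},{"dx":0.02,"dy":0.005,"dz":0,"ax":0,"ay":0,"az":0,"gripper":0.02},{"dx":0.03,"dy":0.007,"dz":0,"ax":0,"ay":0,"az":0,"gripper":0.02},{"dx":0.04,"dy":0.009,"dz":0,"ax":0,"ay":0,"az":0,"gripper":0.02},{"dx":0.049,"dy":0.0105,"dz":0,"ax":0,"ay":0,"az":0,"gripper":0.02},{"dx":0.056,"dy":0.012,"dz":0,"ax":0,"ay":0,"az":0,"gripper":0.02},{"dx":0.062,"dy":0.0135,"dz":0,"ax":0,"ay":0,"az":0,"gripper":0.02},{"dx":0.066,"dy":0.014,"dz":0,"ax":0,"ay":0,"az":0,"gripper":0.02},{"dx":0.066,"dy":0.014,"dz":0,"ax":0,"ay":0,"az":0,"gripper":0.02},{"dx":0.066,"dy":0.014,"dz":0,"ax":0,"ay":0,"az":0,"gripper":0.02}]}}

```text
t: 11.82
tool_pos: [0.5721, 0.1258, 0.1384]
ee_rot: [0.648, 0.283, -0.42, 0.569]
wrist_force: [-0.2, 0.1, -3.2]
opening: 0.0295
```

Run:
```python
from plan import *
s=ctrl.read_state();print(s['t'],np.round(s['q'],3),s['tool_pos'],s['wrist_force'],s['ft_torque'],s['opening'])
p,d=snap('scene',5);crop(p,160,110,100,120,5,'pics/s5.png')
p,d=snap('top',5);crop(p,170,130,90,110,5,'pics/t5.png')
from bm import bar;bar(5)
```

```text
11.825 [ 0.367  0.077 -0.588  0.459 -0.283 -2.615] [0.5721154  0.12579269 0.13835612] [-0.2365557   0.06146556 -3.1741431 ] [ 0.12285641  0.72093382 -0.02232514] 0.02951767512968993
expected centre (X,Y,N rel seat) [0.0084 0.0003 0.0126]
scene [213 146  14  13 110] [219.6 151.7] median rel exp [ 0.0838 -0.0139  0.0158] 5% [ 0.071 -0.018 -0.005] 95% [0.096 0.008 0.02 ]
scene [187 192  13  12 101] [193.1 197.2] median rel exp [-0.0811 -0.0139  0.015 ] 5% [-0.093 -0.018 -0.007] 95% [-0.069  0.004  0.02 ]
   exp up [219.8 152.7] topface [216.6 150.2]
   exp low [192.9 197.7] topface [189.4 195.7]
top [208 159  11  13 107] [212.5 165.2] median rel exp [0.0904 0.0007 0.0167] 5% [ 0.071 -0.012  0.   ] 95% [0.101 0.015 0.021]
   exp up [213.7 164.6] topface [212.5 167.1]
   exp low [208.9 205.7] topface [207.7 208.5]
```

View pics/s5.png

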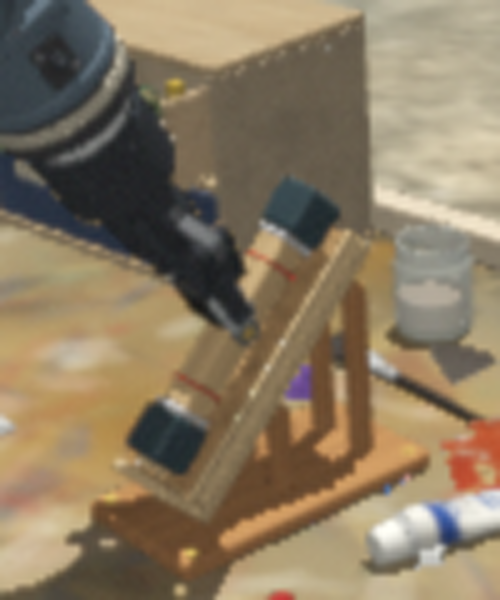

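View pics/t5.png

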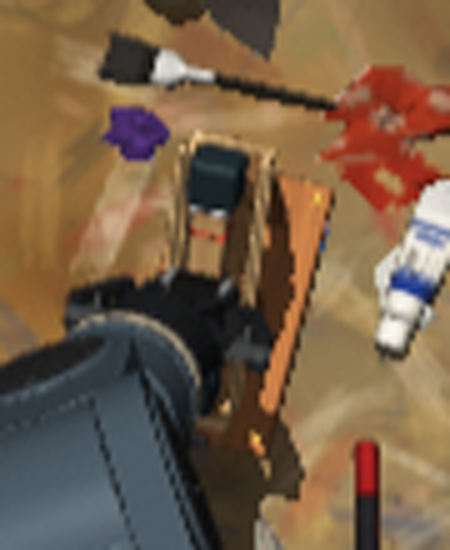

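The bar hangs centred between the walls, about 12 mm above the floor, with the loaded end toward the toe. I'll lower slowly and watch the force.

{"method": "arm_command", "body": {"moves": [{"dx":0.002,"dy":0.0005,"dz":0,"ax":0,"ay":0,"az":0,"gripper":0.02},{"dx":0.004,"dy":0.001,"dz":0,"ax":0,"ay":0,"az":0,"gripper":0.02},{"dx":0.006,"dy":0.0015,"dz":0,"ax":0,"ay":0,"az":0,"gripper":0.02},{"dx":0.007,"dy":0.002,"dz":0,"ax":0,"ay":0,"az":0,"gripper":0.02},{"dx":0.008,"dy":0.002,"dz":0,"ax":0,"ay":0,"az":0,"gripper":0.02},{"dx":0.008,"dy":0.002,"dz":0,"ax":0,"ay":0,"az":0,"gripper":0.02}]}}

```text
t: 12.68
tool_pos: [0.5777, 0.1244, 0.1321]
ee_rot: [0.648, 0.283, -0.42, 0.569]
wrist_force: [-0.2, 0.3, -3.5]
opening: 0.0293
```

{"method": "arm_command", "body": {"moves": [{"dx":0.001,"dy":0.0003,"dz":0,"ax":0,"ay":0,"az":0,"gripper":0.02},{"dx":0.002,"dy":0.0005,"dz":0,"ax":0,"ay":0,"az":0,"gripper":0.02},{"dx":0.002,"dy":0.0005,"dz":0,"ax":0,"ay":0,"az":0,"gripper":0.02}]}}

```text
t: 13.05
tool_pos: [0.5791, 0.1241, 0.1307]
ee_rot: [0.648, 0.283, -0.42, 0.569]
wrist_force: [0.7, 0.1, -3.0]
opening: 0.0293
```

{"method": "arm_command", "body": {"moves": [{"dx":0.001,"dy":0.0003,"dz":0,"ax":0,"ay":0,"az":0,"gripper":0.02},{"dx":0.001,"dy":0.0003,"dz":0,"ax":0,"ay":0,"az":0,"gripper":0.02}]}}

```text
t: 13.3
tool_pos: [0.5799, 0.1239, 0.13]
ee_rot: [0.648, 0.283, -0.42, 0.569]
wrist_force: [0.6, 0.3, -2.8]
opening: 0.0295
```

{"method": "arm_command", "body": {"moves": [{"dx":0.001,"dy":0.0003,"dz":0,"ax":0,"ay":0,"az":0,"gripper":0.02},{"dx":0.001,"dy":0.0003,"dz":0,"ax":0,"ay":0,"az":0,"gripper":0.02}]}}

```text
t: 13.55
tool_pos: [0.5806, 0.1237, 0.1292]
ee_rot: [0.648, 0.283, -0.42, 0.569]
wrist_force: [0.0, 0.1, -3.4]
opening: 0.0292
```

{"method": "arm_command", "body": {"moves": [{"dx":0.001,"dy":0.0003,"dz":0,"ax":0,"ay":0,"az":0,"gripper":0.02},{"dx":0.001,"dy":0.0003,"dz":0,"ax":0,"ay":0,"az":0,"gripper":0.02}]}}

```text
t: 13.8
tool_pos: [0.5813, 0.1236, 0.1285]
ee_rot: [0.648, 0.283, -0.42, 0.569]
wrist_force: [-0.4, 0.3, -3.3]
opening: 0.0293
```

{"method": "arm_command", "body": {"moves": [{"dx":0.001,"dy":0.0003,"dz":0,"ax":0,"ay":0,"az":0,"gripper":0.02},{"dx":0.001,"dy":0.0003,"dz":0,"ax":0,"ay":0,"az":0,"gripper":0.02}]}}

```text
t: 14.05
tool_pos: [0.5821, 0.1234, 0.1278]
ee_rot: [0.648, 0.283, -0.42, 0.569]
wrist_force: [0.4, -0.5, -3.6]
opening: 0.0294
```

{"method": "arm_command", "body": {"moves": [{"dx":0.001,"dy":0.0003,"dz":0,"ax":0,"ay":0,"az":0,"gripper":0.02},{"dx":0.001,"dy":0.0003,"dz":0,"ax":0,"ay":0,"az":0,"gripper":0.02}]}}

```text
t: 14.3
tool_pos: [0.5828, 0.1232, 0.1271]
ee_rot: [0.648, 0.283, -0.42, 0.569]
wrist_force: [0.4, 0.6, -3.8]
opening: 0.0286
```

Run:
```python
from plan import *
s=ctrl.read_state();print(s['t'],s['tool_pos'],s['wrist_force'],s['ft_torque'],s['opening'])
p,d=snap('scene',6);crop(p,160,110,100,120,5,'pics/s6.png')
p,d=snap('top',6);crop(p,180,140,70,90,6,'pics/t6.png')
from bm import bar;bar(6)
```

```text
14.3 [0.58284074 0.12323245 0.12710067] [ 0.35605149  0.61616035 -3.78658087] [0.18112742 0.74543796 0.0131898 ] 0.02857988732990884
expected centre (X,Y,N rel seat) [ 0.0082  0.0002 -0.0031]
scene [216 148  14  13 101] [222.2 153.7] median rel exp [ 0.0836 -0.0122  0.0162] 5% [ 0.071 -0.018 -0.   ] 95% [0.097 0.009 0.021]
scene [190 193  13  12  92] [195.8 198.7] median rel exp [-0.0808 -0.0137  0.0151] 5% [-0.093 -0.018 -0.002] 95% [-0.068  0.006  0.019]
   exp up [222.7 155. ] topface [219.5 152.6]
   exp low [196.1 199.6] topface [192.7 197.6]
top [209 157  11  13 105] [213.8 163.1] median rel exp [0.0898 0.0007 0.017 ] 5% [ 0.072 -0.013  0.003] 95% [0.1   0.015 0.021]
   exp up [214.9 162.4] topface [213.7 164.8]
   exp low [210.1 203.3] topface [208.9 206. ]
```

View pics/s6.png

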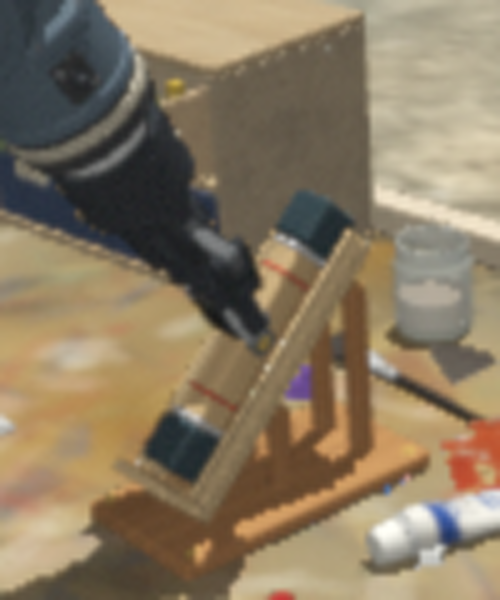

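View pics/t6.png

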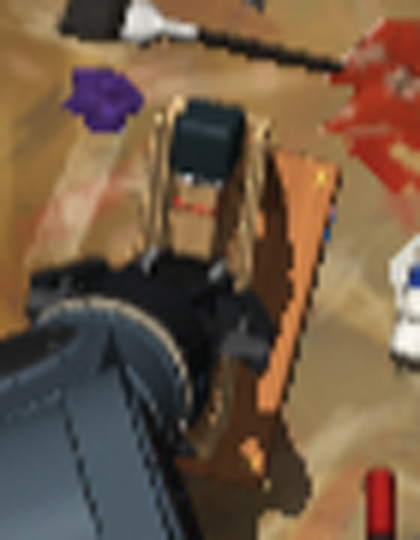

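The bar is now between the walls. There is no contact yet, so I'll keep creeping.

{"method": "arm_command", "body": {"moves": [{"dx":0.001,"dy":0.0003,"dz":0,"ax":0,"ay":0,"az":0,"gripper":0.02},{"dx":0.001,"dy":0.0003,"dz":0,"ax":0,"ay":0,"az":0,"gripper":0.02}]}}

```text
t: 14.65
tool_pos: [0.5832, 0.1233, 0.1268]
ee_rot: [0.648, 0.283, -0.42, 0.569]
wrist_force: [-15.8, 1.3, 12.8]
opening: 0.0289
```

{"method": "arm_command", "body": {"moves": [{"dx":0.001,"dy":0.0003,"dz":0,"ax":0,"ay":0,"az":0,"gripper":0.02},{"dx":0.001,"dy":0.0003,"dz":0,"ax":0,"ay":0,"az":0,"gripper":0.02}]}}

```text
t: 14.9
tool_pos: [0.5834, 0.1233, 0.1268]
ee_rot: [0.648, 0.283, -0.42, 0.569]
wrist_force: [-36.2, 3.4, 32.6]
opening: 0.0295
```

{"method": "arm_command", "body": {"moves": [{"dx":0.001,"dy":0.0003,"dz":0,"ax":0,"ay":0,"az":0,"gripper":0.02},{"dx":0.001,"dy":0.0003,"dz":0,"ax":0,"ay":0,"az":0,"gripper":0.02}]}}

```text
t: 15.15
tool_pos: [0.584, 0.1233, 0.1265]
ee_rot: [0.648, 0.283, -0.419, 0.569]
wrist_force: [-47.7, 3.6, 45.2]
opening: 0.0296
```

I've got floor contact. The batch pressed further than wanted, to about 65 N on the wrist, so I'll back off to light contact.

{"method": "arm_command", "body": {"moves": [{"dx":-0.002,"dy":-0.0006,"dz":0,"ax":0,"ay":0,"az":0,"gripper":0.02},{"dx":-0.0025,"dy":-0.0007,"dz":0,"ax":0,"ay":0,"az":0,"gripper":0.02},{"dx":-0.0025,"dy":-0.0007,"dz":0,"ax":0,"ay":0,"az":0,"gripper":0.02}]}}

```text
t: 15.52
tool_pos: [0.5834, 0.1232, 0.1268]
ee_rot: [0.648, 0.283, -0.42, 0.569]
wrist_force: [-1.8, 1.0, -1.5]
opening: 0.0292
```

Contact is light now. I'll slide down the slope toward the toe.

{"method": "arm_command", "body": {"moves": [{"dx":0.0003,"dy":-0.001,"dz":0,"ax":0,"ay":0,"az":0,"gripper":0.02},{"dx":0.0005,"dy":-0.002,"dz":0,"ax":0,"ay":0,"az":0,"gripper":0.02},{"dx":0.0008,"dy":-0.003,"dz":0,"ax":0,"ay":0,"az":0,"gripper":0.02},{"dx":0.001,"dy":-0.004,"dz":0,"ax":0,"ay":0,"az":0,"gripper":0.02},{"dx":0.001,"dy":-0.004,"dz":0,"ax":0,"ay":0,"az":0,"gripper":0.02}]}}

```text
t: 16.15
tool_pos: [0.5801, 0.1238, 0.1238]
ee_rot: [0.648, 0.283, -0.42, 0.569]
wrist_force: [-2.2, -0.1, -3.4]
opening: 0.0291
```

{"method": "arm_command", "body": {"moves": [{"dx":0.0003,"dy":-0.001,"dz":0,"ax":0,"ay":0,"az":0,"gripper":0.02},{"dx":0.0005,"dy":-0.002,"dz":0,"ax":0,"ay":0,"az":0,"gripper":0.02},{"dx":0.0005,"dy":-0.002,"dz":0,"ax":0,"ay":0,"az":0,"gripper":0.02}]}}

```text
t: 16.52
tool_pos: [0.5787, 0.1242, 0.1224]
ee_rot: [0.648, 0.283, -0.42, 0.569]
wrist_force: [-1.3, 0.5, -2.5]
opening: 0.0294
```

{"method": "arm_command", "body": {"moves": [{"dx":0.0003,"dy":-0.001,"dz":0,"ax":0,"ay":0,"az":0,"gripper":0.02},{"dx":0.0004,"dy":-0.0015,"dz":0,"ax":0,"ay":0,"az":0,"gripper":0.02},{"dx":0.0004,"dy":-0.0015,"dz":0,"ax":0,"ay":0,"az":0,"gripper":0.02}]}}

```text
t: 16.9
tool_pos: [0.5777, 0.1244, 0.1214]
ee_rot: [0.648, 0.283, -0.42, 0.569]
wrist_force: [-0.4, 0.2, -3.0]
opening: 0.0293
```

{"method": "arm_command", "body": {"moves": [{"dx":0.0003,"dy":-0.001,"dz":0,"ax":0,"ay":0,"az":0,"gripper":0.02},{"dx":0.0003,"dy":-0.001,"dz":0,"ax":0,"ay":0,"az":0,"gripper":0.02}]}}

```text
t: 17.15
tool_pos: [0.5774, 0.1245, 0.1209]
ee_rot: [0.648, 0.282, -0.42, 0.569]
wrist_force: [-0.2, -0.6, -1.2]
opening: 0.0294
```

{"method": "arm_command", "body": {"moves": [{"dx":0.0003,"dy":-0.001,"dz":0,"ax":0,"ay":0,"az":0,"gripper":0.02},{"dx":0.0003,"dy":-0.001,"dz":0,"ax":0,"ay":0,"az":0,"gripper":0.02}]}}

```text
t: 17.4
tool_pos: [0.5773, 0.1246, 0.1209]
ee_rot: [0.648, 0.282, -0.42, 0.569]
wrist_force: [3.9, -3.2, 4.9]
opening: 0.0294
```

Run:
```python
from plan import *
s=ctrl.read_state();print(s['t'],s['tool_pos'],s['wrist_force'],s['ft_torque'],s['opening'])
p,d=snap('scene',7);crop(p,160,110,100,120,5,'pics/s7.png')
from bm import bar;p,d=snap('top',7);bar(7)
```

```text
17.4 [0.57734028 0.12464086 0.12087844] [ 3.8883119  -3.22321687  4.90910258] [-0.6437942  -0.77216969 -0.18771219] 0.02937504547509258
expected centre (X,Y,N rel seat) [-0.0002  0.0003 -0.0036]
scene [215 150  13  13  99] [220.8 156. ] median rel exp [ 0.0837 -0.0125  0.0166] 5% [ 0.071 -0.018 -0.   ] 95% [0.097 0.007 0.02 ]
scene [189 196  12  12  94] [194.5 201. ] median rel exp [-0.0808 -0.0137  0.016 ] 5% [-0.093 -0.018 -0.002] 95% [-0.068  0.005  0.02 ]
   exp up [221.4 157.3] topface [218.2 154.9]
   exp low [194.8 201.9] topface [191.4 200. ]
top [209 160  11  12 104] [213.5 165.1] median rel exp [0.0905 0.0003 0.0164] 5% [ 0.071 -0.013 -0.001] 95% [0.1   0.015 0.021]
   exp up [214.7 164.5] topface [213.4 167. ]
   exp low [209.9 205.2] topface [208.6 207.9]
```

View pics/s7.png

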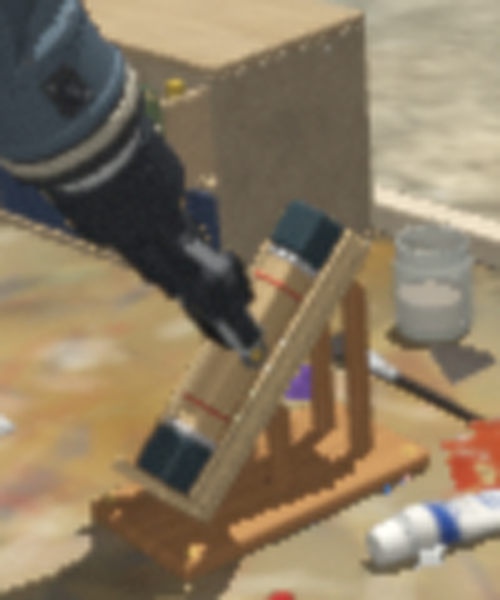

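The force shows toe contact, pushing up-slope at about 7 N. The position matches the seat: X and Y within 0.3 mm of the estimate, N at floor contact. I'll open slowly.

{"method": "arm_command", "body": {"moves": [{"dx":0,"dy":0.0007,"dz":0,"ax":0,"ay":0,"az":0,"gripper":0.02},{"dx":0,"dy":0.0007,"dz":0,"ax":0,"ay":0,"az":0,"gripper":0.031},{"dx":0,"dy":0.0007,"dz":0,"ax":0,"ay":0,"az":0,"gripper":0.034},{"dx":0,"dy":0.0007,"dz":0,"ax":0,"ay":0,"az":0,"gripper":0.04},{"dx":0,"dy":0.0007,"dz":0,"ax":0,"ay":0,"az":0,"gripper":0.05},{"dx":0,"dy":0.0007,"dz":0,"ax":0,"ay":0,"az":0,"gripper":0.06},{"dx":0,"dy":0.0007,"dz":0,"ax":0,"ay":0,"az":0,"gripper":0.06},{"dx":0,"dy":0.0007,"dz":0,"ax":0,"ay":0,"az":0,"gripper":0.06}]}}

```text
t: 18.5
tool_pos: [0.577, 0.1246, 0.1203]
ee_rot: [0.648, 0.283, -0.42, 0.569]
wrist_force: [-0.8, 0.2, 0.2]
opening: 0.0602
```

{"method": "arm_command", "body": {"moves": [{"dx":-0.008,"dy":0,"dz":0,"ax":0,"ay":0,"az":0,"gripper":0.06},{"dx":-0.02,"dy":0,"dz":0,"ax":0,"ay":0,"az":0,"gripper":0.06},{"dx":-0.035,"dy":0,"dz":0,"ax":0,"ay":0,"az":0,"gripper":0.06},{"dx":-0.055,"dy":0,"dz":0,"ax":0,"ay":0,"az":0,"gripper":0.06},{"dx":-0.08,"dy":0,"dz":0,"ax":0,"ay":0,"az":0,"gripper":0.06},{"dx":-0.1,"dy":0,"dz":0,"ax":0,"ay":0,"az":0,"gripper":0.06},{"dx":-0.12,"dy":0,"dz":0,"ax":0,"ay":0,"az":0,"gripper":0.06},{"dx":-0.13,"dy":0,"dz":0,"ax":0,"ay":0,"az":0,"gripper":0.06},{"dx":-0.13,"dy":0,"dz":0,"ax":0,"ay":0,"az":0,"gripper":0.06},{"dx":-0.13,"dy":0,"dz":0,"ax":0,"ay":0,"az":0,"gripper":0.06}]}}

```text
t: 19.75
tool_pos: [0.5136, 0.139, 0.2323]
ee_rot: [0.648, 0.283, -0.42, 0.569]
wrist_force: [0.6, -0.6, -0.6]
opening: 0.0597
```

Run:
```python
from plan import *
s=ctrl.read_state();print(s['t'],s['tool_pos'],s['wrist_force'],s['opening'])
p,d=snap('scene',8);crop(p,160,110,100,120,5,'pics/s8.png');cv2.imwrite('pics/full8.png',p[:,:,::-1])
q,_=snap('top',8);crop(q,170,130,100,100,5,'pics/t8.png')
# caps relative to seat actual (floor N -.0036)
c0=S-.0036*N
for n,k in(('scene',8),('top',8)):
    p,d=load(n,k);C=cloud(n,d);pi=p.astype(int)
    cap=(pi[...,2]>pi[...,0]+8)&(p.max(-1)<110)&(d>0)&(np.linalg.norm(C-c0,axis=-1)<.125)&(np.linalg.norm(C-c0,axis=-1)>.05)
    m,l,st,ce=cv2.connectedComponentsWithStats(cap.astype(np.uint8))
    for i in range(1,m):
        if st[i,4]>25: Q=C[l==i]-c0;print(n,ce[i].round(1),np.median(np.stack([Q@X,Q@Y,Q@N],1),0).round(4))
```

```text
19.75 [0.51358759 0.13897217 0.23226937] [ 0.61829146 -0.63562817 -0.56543319] 0.0597143717697397
scene [220.8 156. ] [ 0.0834 -0.0121  0.0159]
scene [194.2 200.8] [-0.0809 -0.0117  0.0162]
top [213.5 165.1] [0.0894 0.0012 0.0162]
```

View pics/s8.png

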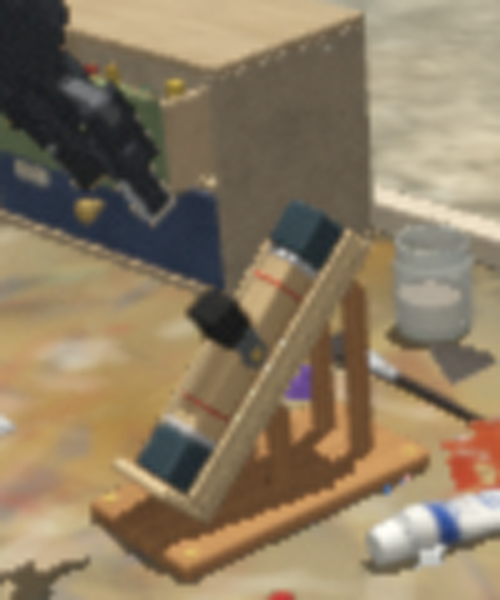

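View pics/t8.png

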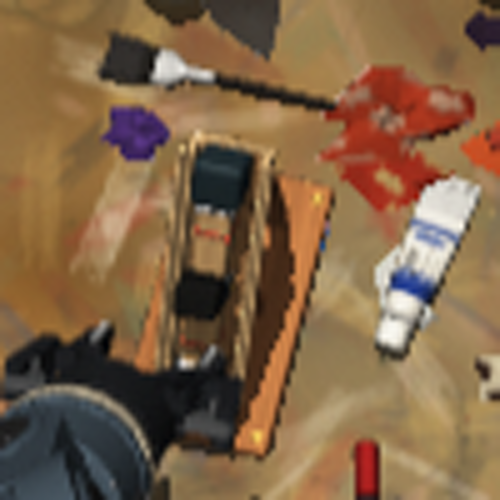

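View pics/full8.png

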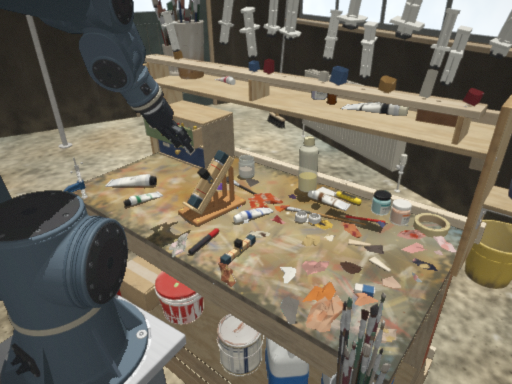

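The bar lies in the channel between the walls, with the lower cap at (194,201) against the toe board. The gripper is clear and the other objects are unmoved. I'll hand in.

```bash
python3 -c "
from plant import ctrl
print(ctrl.job_done())"
```

```text
the job is handed in; nothing more can be done
None
```

The bar is in the stand's channel with its loaded end on the toe board, the gripper has let go and backed clear, and the job is handed in at about 20 s.

- **Finding the loaded end:** I lifted the larger bar by its grip block. The end away from the robot dipped (cap top at about 0.152 m) and the near end rose (about 0.188 m), both read from camera depth.
- **Placing:** I turned the bar about 142° so the dipped end faced the toe. I then tilted the tool 30° so the bar hung parallel to the 45° slope, lowered it to the floor and slid it down to the toe. Toe contact showed as about 7 N up the slope. I then eased off and opened the fingers.
- **Last checks:** After release the caps in the images were within about 1 mm of where they were at toe contact. Wrist force read about zero, and the other things looked unmoved in the pictures.

**What disagreed or went less well:**
- **Floor height:** The channel floor was about 3.5 mm lower than my camera estimate, so I found it by touch.
- **Contact force:** While feeling for the floor I sent three 1 mm steps together. The bar pressed on the floor with about 65 N at the wrist before I backed off to light contact. That is under the 120 N wrist limit. The 40 N limit is for the arm or the gripper's body, and this push went through the held bar.

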